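# Release the ratchet row stop and push it home

### The job

On the wooden fixture with the two jars, press down the black release pad of the ratchet so that it stays down, and only then push the steel sliding jaw away from the jars along its bar until it is fully home against the end stop. Nothing needs gripping or lifting, fingertips are enough: leave both jars standing where they are, and leave everything else on the bench alone.

Things in the scene. Friction and masses are not known exactly. Their poses are not given: they have to be found in the camera images.
- row_stop: the fixture, screwed down; origin on the bench under its plywood base (x -85..105, y -185..185 mm, 12 thick). Plywood end wall, 102 high, inner face at y = 165. Toothed steel bar, 16 wide, along y at x = -45 (tooth tops 30 above the bench); low end stop at its -y end. The jaw goes back towards -y, away from wall and jars
- stop_jaw (a joint): travel of the jaw towards the fixture's -y, m: 0 nearest the jars, 0.130 fully home. Starts at 0 to 0.055, locked both ways by the ratchet (play up to 6 mm, teeth 12 apart) until the release is pressed; then slides with 2 to 4 N friction and stays where left. Upright dark steel plate, x -72..103 mm, 12 thick, 16 to 102 above the bench; behind it a carriage 42 wide, 75 long, 42 high on the bar
- release (a joint): angle of the release rocker on the carriage, rad: 0 up, ratchet engaged; 0.22 fully pressed. Above about 0.14 its nose is clear of the teeth. A stiff hinge: about 4 N on the middle of the pad moves it, and it stays where it is left (no spring)
- release_pad (a point): centre of the top of the black plastic release pad (24 mm in x, 30 in y), behind (-y of) the jaw plate, 95 mm back from the plate's front face; 50 mm above the bench when up. Pressed straight down it sinks about 10 mm and tilts
- push_face (a point): point on the jaw plate's front (+y, jar side) face where the plate sticks out past the jars: x = 78 mm in the fixture's frame, 70 mm above the bench. The plate's top is 32 mm higher, its side edge 25 mm farther in +x; the jars' sides are at least 35 mm away in x. Push here towards the fixture's -y. Axes parallel to the fixture's; it moves with the jaw
- jar_a: capped clear glass jar, 48 mm diameter, 85 mm tall, upright on the base board next to the end wall; loose; origin at the centre of its underside
- jar_b: capped amber glass jar, 48 mm diameter, 85 mm tall, upright on the base board between jar_a and the jaw plate; loose; origin at the centre of its underside
- green_bottle: green glass bottle, 66 mm diameter, 220 mm tall, left of the fixture; loose, to be left alone; origin at the centre of its underside
- clear_bottle: clear glass bottle, 72 mm diameter, 190 mm tall, left of the fixture; loose, to be left alone; origin at the centre of its underside
- tin_can: bare aluminium can, 66 mm diameter, 110 mm tall, beyond the fixture; loose, to be left alone; origin at the centre of its underside
- carton: upright cardboard carton 90 x 70 x 140 mm, right of the fixture; loose, to be left alone; origin at the centre of its underside
- cap_cup: white plastic cup, rim 80 mm across, 90 mm tall, right of the fixture; loose, to be left alone; origin at the centre of its underside
- brush: hand brush lying beyond the fixture; loose, to be left alone

How it is judged:
On the way, in this order (a step that is already met when the one before it is completed fails the run):
1. the release pad is pressed down clear of the teeth while the jaw is still where it was locked (value of joint release above 0.16 rad and distance of push_face from where it was at the start of the episode below 0.015 m), for 0.2 s.
2. the jaw is pushed fully home against its end stop (value of joint stop_jaw above 0.125 m), for 0.2 s.
At the end, for the whole second after the job is handed in: the jaw is within 5 mm of its end stop and at rest, the release is still down (above 0.14 rad), both jars stand upright within 15 mm of where they were, and the other loose things are within 30 mm of where they were (value of joint stop_jaw above 0.125 m and value of joint release above 0.14 rad and velocity of joint stop_jaw below 0.01 m/s and distance of each of jar_a, jar_b from where it was at the start of the episode below 0.015 m and angle between each of jar_a, jar_b's own z axis and vertical below 0.1 rad and linear speed of each of jar_a, jar_b below 0.02 m/s and distance of each of green_bottle, clear_bottle, tin_can, carton, cap_cup, brush from where it was at the start of the episode below 0.03 m); the robot touches nothing.
It fails at once if the jaw is forced back more than 20 mm with the ratchet engaged (distance of push_face from where it was at the start of the episode above 0.02 m and value of joint release below 0.09 rad).
It fails at once if a jar is lifted, tipped or shoved more than 20 mm (height (world z) of any of jar_a, jar_b above 0.024 m or angle between any of jar_a, jar_b's own z axis and vertical above 0.25 rad or distance of any of jar_a, jar_b from where it was at the start of the episode above 0.02 m).
It fails at once if another loose thing is lifted or shoved more than 40 mm (distance of any of green_bottle, clear_bottle, tin_can, carton, cap_cup, brush from where it was at the start of the episode above 0.04 m or height (world z) of any of green_bottle, clear_bottle, tin_can, carton, cap_cup above 0.03 m).
It also fails if it takes over 38 s, if anything falls off the work surface, if the arm or the gripper's body presses on something with over 40 N, if the wrist force passes 120 N, or if a joint passes its speed limit or range.

### The arm

A 6-joint arm with a two-finger parallel gripper is mounted at the origin on the work surface. World frame = base frame: x ahead of the robot, y to its left, z up, the work surface at z = 0. Lengths are in m, angles in rad, forces in N, time in s.
With the tool pointing down it reaches from about 0.375 to 0.975 m from the base axis. Payload 3.8 kg.
Tool frame: the origin (TCP) lies midway between the tips of the shut fingers; the grasp point (between the pads) lies 19 mm behind it; z points along the fingers, y is the line along which they close (so a half turn about z gives the same grasp; the last joint's range is limited). The gripper opens to 85 mm and grips with 20 to 120 N. Pads are 22 mm wide; open, the fingers measure 114 mm over their backs; the gripper's body (76 mm by 85 mm) begins 54 mm behind the grasp point. The pads swing forward as they close: fully open they stand 13 mm farther back than shut.
Start: joints at [-1.315, 0.264, 1.604, -0, 1.274, -0.037], TCP at [0.195, -0.646, 0.209] pointing down, gripper open.
Joint ranges: [-2.63, 2.63], [-0.94, 2.18], [0.31, 2.57], [-1.31, 4.45], [0, 2.66], [-2.55, 2.55]. Speed limits (rad/s): [2.57, 2.57, 3.14, 3.14, 3.14, 3.14].

### API

Orientations are given as a rotation vector (axis times angle).
In Python, from workcell import bot, imaging gives the robot as it stands.
- The arm moves only by the tool step_arm, never from a script. Its argument "series" is a list of rows, each an object of numbers: "grip": the closure, from -1 (fully open) to 1 (shut); "x", "y", "z": the shift along the tool's x, y, z normalised to -1 to 1, where 1 is 500 mm; "ax", "ay", "az": the turn, a rotation vector about the tool's x, y, z normalised to -1 to 1, where 1 is 30 degrees. A call has 1 to 12 rows; each row is the pose to reach, as a shift and turn from the pose commanded when the call began, along the tool's axes at that moment; what a row does not reach only later rows make up. A row lasts 1/10 s, in which the tool goes at most 50 mm and 8.59 degrees, less where a joint would pass 70% of its speed; a pose out of reach is approached as far as the arm can. A call with a number of a shift or a turn outside -1 to 1 is refused whole. A call with a gripper value outside its range is refused whole. The fingers move at their own pace and stop on an object; "force" is the grip in N (left out, the last holds). Time passes only in rows, so rows that repeat a pose let the fingers close. It gives the time, the measured TCP pose, the force, the opening and the grip force at its end, in the units of the state.
- bot.read_state(): the state, without advancing time (a new reading comes with each control period).
- imaging.read_camera(name): name is "scene" or "top" or "wrist"; returns a dict with "img" (420x560x3 uint8, red, green, blue), "fx", "fy", "cx", "cy" (pixels), "R" (3x3) and "t" (3): a world point X has camera coordinates R X + t. Camera axes: x right, y down, z forward; pixel columns grow to the right and rows downward; lengths in m; the calibration is good to about 2 mm. A picture is of the moment at which its call begins. There is no depth.
- bot.finish_job(): hands the job in; it is judged then, once.
The state is a dict: "time": time; "q": joint angles; "joint_vel": joint speeds; "joint_torque": joint torques, N m; "tool_pos": TCP position; "tcp_rot": TCP orientation; "wrist_force": force on the tool from outside, world axes, zero at the start; "torque": the same for the moment, N m; "width": opening from 0.0 (shut) to 1.0 (fully open); "grip_force": force on a finger pad.
Only numpy, scipy, OpenCV 4.12 (cv2) and the standard library are available. Lean on these libraries where they do the work, as an engineer would, in place of code of your own. Each camera call takes 0.05 s, during which the arm holds its last target. There are 200 camera calls.

## Working session

There is one attempt and no reset: what is moved stays moved. The work goes in short steps, Python scripts to look and compute and a tool call to move; the robot and the scene stay as the last step left them, time stands still between calls to the robot, and variables do not carry over. Pictures are saved under pics/ and viewed, at most 10 in all, crops included, and the job is handed in when it is done.

Besides the shell and the picture viewer there is one more tool, called after "Emit:" by a JSON object that holds its "api" and its "payload". step_arm: Moves the arm, as the interface text tells. Scaled input: -1 to 1 covers 500 mm each way for a shift and 30 degrees each way for a turn. Its arguments: {"type":"object","properties":{"series":{"type":"array","items":{"type":"object","properties":{"grip":{"type":"number"},"x":{"type":"number","minimum":-1,"maximum":1},"y":{"type":"number","minimum":-1,"maximum":1},"z":{"type":"number","minimum":-1,"maximum":1},"ax":{"type":"number","minimum":-1,"maximum":1},"ay":{"type":"number","minimum":-1,"maximum":1},"az":{"type":"number","minimum":-1,"maximum":1}}}},"force":{"type":"number"}},"required":["series"]}

```bash
mkdir -p pics; python3 - <<'E'
from workcell import bot, imaging
import cv2, pickle
for n in ("scene","top"):
    d=imaging.read_camera(n); pickle.dump(d,open(n+".pkl","wb"))
    cv2.imwrite(f"pics/{n}1.png",cv2.resize(d["img"][:,:,::-1],(800,600),interpolation=cv2.INTER_CUBIC))
    print(n,d["fx"],d["R"],d["t"])
s=bot.read_state();print(s)
E
```

```text
scene 512.0493331085363 [[-0.82735602  0.56165397  0.00518011]
 [ 0.4570563   0.67857949 -0.57500384]
 [-0.3264683  -0.47336528 -0.81813431]] [ 0.47382285 -0.22472872  1.48402069]
top 404.65931108071277 [[ 0.01724108 -0.99983036 -0.00648095]
 [-0.99694341 -0.01669658 -0.07632207]
 [ 0.07620092  0.00777702 -0.99706215]] [-0.0131476   0.57359524  0.97498752]
{'time': 0.1, 'q': array([-1.31492232e+00,  2.64693560e-01,  1.60526113e+00, -4.35611914e-05,
        1.27370458e+00, -3.69085027e-02]), 'joint_vel': array([ 0.00193983, -0.00072604, -0.00452278,  0.00067671,  0.00028247,
        0.00053056]), 'joint_torque': array([-3.38440896e-04, -5.16707897e+01, -3.68589807e+01, -6.34799221e-05,
        6.24001041e-03,  1.19881278e-05]), 'tool_pos': array([ 0.19461271, -0.6455858 ,  0.20816317]), 'tcp_rot': array([-3.10595921e+00, -4.57981685e-01,  4.19439238e-04]), 'wrist_force': array([-0.66783896, -0.73351105,  0.93182993]), 'torque': array([ 0.0021652 , -0.02225641, -0.07509394]), 'grip_force': 0.0, 'width': 1.00716502258692}
```

View pics/top1.png

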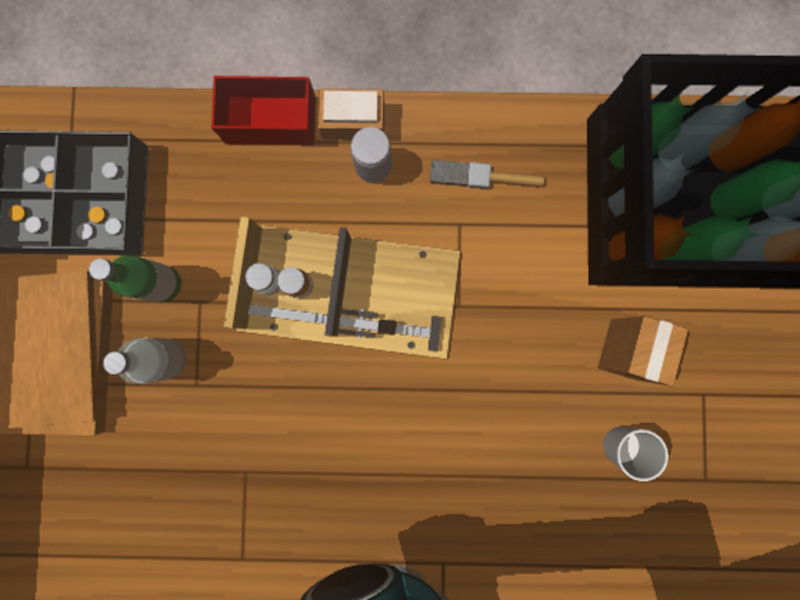

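View pics/scene1.png

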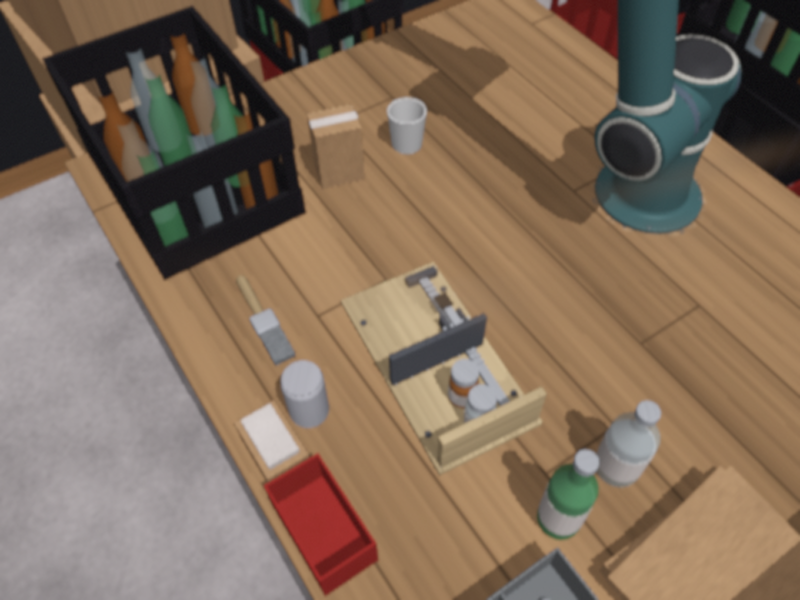

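```bash
python3 - <<'E'
import cv2,pickle
d=pickle.load(open("top.pkl","rb"));i=d["img"][145:257,150:330,::-1]
cv2.imwrite("pics/crop1.png",cv2.resize(i,None,fx=4.4,fy=4.4,interpolation=cv2.INTER_CUBIC))
E
```

```text
(no output)
```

View pics/crop1.png

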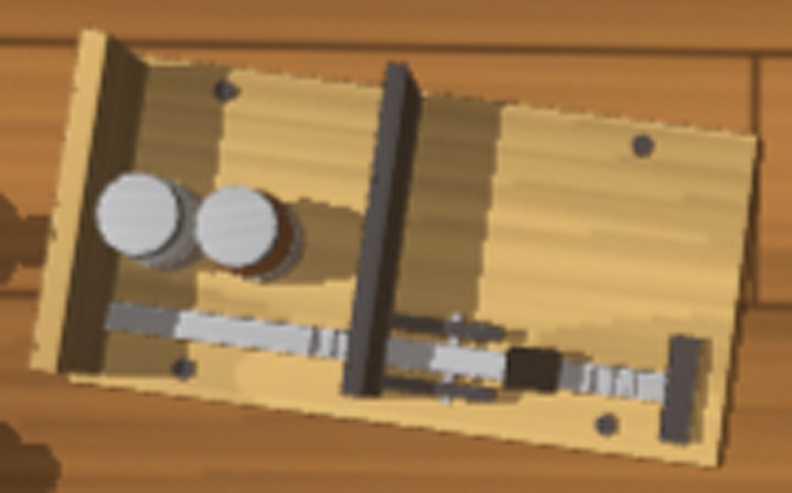

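```bash
cat > h.py <<'E'
import numpy as np,cv2,pickle
def proj(d,P):
    c=d["R"]@np.asarray(P).T+np.asarray(d["t"])[:,None]
    return np.stack([d["fx"]*c[0]/c[2]+d["cx"],d["fy"]*c[1]/c[2]+d["cy"]],1)
def world(p,F):
    c,s=np.cos(p[2]),np.sin(p[2]);F=np.asarray(F,float)
    return np.stack([p[0]+c*F[:,0]-s*F[:,1],p[1]+s*F[:,0]+c*F[:,1],F[:,2]],1)
E
python3 - <<'E'
from h import *
from scipy.optimize import least_squares
d=pickle.load(open("top.pkl","rb"))
px=np.array([(757,137),(718,466),(106,32),(57,370),(390,63),(343,393),(533,369)])/4.4+[150-.5,145-.5]
def F(y): return np.array([(105,-185,12),(-85,-185,6),(105,165,102),(-85,165,102),(103,y,102),(-72,y,102),(-45,y-95,50)])/1e3
f=lambda p:(proj(d,world(p,F(p[3]*1e3)))-px).ravel()
r=least_squares(f,[.55,.05,0,.03]);print(r.x,r.fun.reshape(-1,2).round(1))
p=r.x;y=p[3]
print(world(p,[(-.045,y-.095,.05),(.078,y,.07)]))
E
```

```text
[ 0.5716757   0.08215603 -0.11501596  0.01742899] [[ 0.4 -0.7]
 [-0.5  0.2]
 [ 0.8 -2.6]
 [-0.7  2.8]
 [-0.1 -0.5]
 [-0.3  0.5]
 [ 0.4  0.1]]
[[0.51807077 0.01026185 0.05      ]
 [0.65116055 0.09051839 0.07      ]]
```

Emit:
{"api": "step_arm", "payload": {"series": [{"grip": 1,"x": 0.5,"y": -0.54,"z": -0.06,"az": -1},{"grip": 1,"x": 0.5,"y": -0.54,"z": -0.06,"az": -1},{"grip": 1,"x": 0.5,"y": -0.54,"z": -0.06,"az": -1},{"grip": 1,"x": 0.5,"y": -0.54,"z": -0.06,"az": -1},{"grip": 1,"x": 0.5,"y": -0.54,"z": -0.06,"az": -1},{"grip": 1,"x": 0.5,"y": -0.54,"z": -0.06,"az": -1},{"grip": 1,"x": 0.5,"y": -0.54,"z": -0.06,"az": -1},{"grip": 1,"x": 0.5,"y": -0.54,"z": -0.06,"az": -1},{"grip": 1,"x": 0.5,"y": -0.54,"z": -0.06,"az": -1},{"grip": 1,"x": 0.5,"y": -0.54,"z": -0.06,"az": -1}]}}

```text
validation failed for argument at $.se...
```

```bash
cat >> h.py <<'E'
from scipy.spatial.transform import Rotation as Ro
def rel(target,yaw=None):
    from workcell import bot
    s=bot.read_state();R=Ro.from_rotvec(s["tcp_rot"]).as_matrix()
    print("t",s["time"],"pos",s["tool_pos"].round(4),"F",s["wrist_force"].round(2),"q",s["q"].round(2),"width",round(s["width"],2))
    print("units",(R.T@(np.array(target)-s["tool_pos"])/.5).round(4))
    if yaw is not None:
        c,n=np.cos(yaw),np.sin(yaw);T=np.array([[c,n,0],[n,-c,0],[0,0,-1.]])
        print("turn",(np.degrees(Ro.from_matrix(R.T@T).as_rotvec())/30).round(4))
E
python3 -c "
from h import *
rel([.49,-.02,.22],1.456)"
```

```text
t 0.1 pos [ 0.1946 -0.6456  0.2082] F [-0.67 -0.73  0.93] q [-1.31  0.26  1.61 -0.    1.27 -0.04] width 1.01
units [ 0.9268 -1.0275 -0.0215]
turn [-0.0035 -0.0024 -2.2216]
```

Emit:
{"api": "step_arm", "payload": {"series": [{"x": 0.1,"y": -0.1,"z": -0.06,"ax": 0,"ay": 0,"az": -0.25,"grip": 1}]}}

```text
time: 0.2
tool_pos: [0.2139, -0.6062, 0.2236]
tcp_rot: [-3.065, -0.657, 0.004]
wrist_force: [0.6, 0.3, 0.9]
width: 0.857
grip_force: 0.0
```

Emit:
{"api": "step_arm", "payload": {"series": [{"x": 0.5,"y": -0.4,"z": -0.02,"ax": 0,"ay": 0,"az": -0.95,"grip": 1},{"x": 0.5,"y": -0.4,"z": -0.02,"ax": 0,"ay": 0,"az": -0.95,"grip": 1},{"x": 0.5,"y": -0.4,"z": -0.02,"ax": 0,"ay": 0,"az": -0.95,"grip": 1},{"x": 0.5,"y": -0.4,"z": -0.02,"ax": 0,"ay": 0,"az": -0.95,"grip": 1},{"x": 0.5,"y": -0.4,"z": -0.02,"ax": 0,"ay": 0,"az": -0.95,"grip": 1},{"x": 0.5,"y": -0.4,"z": -0.02,"ax": 0,"ay": 0,"az": -0.95,"grip": 1},{"x": 0.5,"y": -0.4,"z": -0.02,"ax": 0,"ay": 0,"az": -0.95,"grip": 1},{"x": 0.5,"y": -0.4,"z": -0.02,"ax": 0,"ay": 0,"az": -0.95,"grip": 1},{"x": 0.5,"y": -0.4,"z": -0.02,"ax": 0,"ay": 0,"az": -0.95,"grip": 1}]}}

```text
time: 1.1
tool_pos: [0.3622, -0.3206, 0.2387]
tcp_rot: [2.813, 1.398, -0.001]
wrist_force: [-1.1, -0.7, -0.1]
width: 0.001
grip_force: 0.0
```

```bash
python3 -c "
from h import *
rel([.49,-.02,.22],1.456)"
```

```text
t 1.1 pos [ 0.3622 -0.3206  0.2387] F [-1.13 -0.74 -0.12] q [-0.78 -0.12  1.96 -0.    1.3  -0.13] width 0.0
units [ 0.6336 -0.1591  0.037 ]
turn [-6.0000e-04  1.3000e-03 -1.0187e+00]
```

Emit:
{"api": "step_arm", "payload": {"series": [{"x": 0.634,"y": -0.159,"z": 0.037,"ax": 0,"ay": 0,"az": -0.99,"grip": 1},{"x": 0.634,"y": -0.159,"z": 0.037,"ax": 0,"ay": 0,"az": -0.99,"grip": 1},{"x": 0.634,"y": -0.159,"z": 0.037,"ax": 0,"ay": 0,"az": -0.99,"grip": 1},{"x": 0.634,"y": -0.159,"z": 0.037,"ax": 0,"ay": 0,"az": -0.99,"grip": 1},{"x": 0.634,"y": -0.159,"z": 0.037,"ax": 0,"ay": 0,"az": -0.99,"grip": 1},{"x": 0.634,"y": -0.159,"z": 0.037,"ax": 0,"ay": 0,"az": -0.99,"grip": 1},{"x": 0.634,"y": -0.159,"z": 0.037,"ax": 0,"ay": 0,"az": -0.99,"grip": 1},{"x": 0.634,"y": -0.159,"z": 0.037,"ax": 0,"ay": 0,"az": -0.99,"grip": 1},{"x": 0.634,"y": -0.159,"z": 0.037,"ax": 0,"ay": 0,"az": -0.99,"grip": 1},{"x": 0.634,"y": -0.159,"z": 0.037,"ax": 0,"ay": 0,"az": -0.99,"grip": 1}]}}

```text
time: 2.1
tool_pos: [0.4905, -0.0218, 0.2201]
tcp_rot: [2.364, 2.069, -0.002]
wrist_force: [-0.5, -0.4, -0.5]
width: 0.0
grip_force: 0.0
```

```bash
python3 - <<'E'
from h import *
from workcell import imaging
d=imaging.read_camera("wrist");pickle.dump(d,open("wrist.pkl","wb"))
p=[0.5716757,0.08215603,-0.11501596];y=.0174
q=proj(d,world(p,[(-.045,y-.095,.05),(-.072,y,.102),(.103,y,.102),(-.085,-.185,.012),(.105,-.185,.012)]))
print((q*800/560).round(0))
cv2.imwrite("pics/w1.png",cv2.resize(d["img"][:,:,::-1],(800,600),interpolation=cv2.INTER_CUBIC))
# press a bit behind pad centre
P=world(p,[(-.045,y-.098,.075)])[0];print(P);rel(P,1.456)
E
```

```text
[[433. 197.]
 [383.  12.]
 [752.   4.]
 [376. 334.]
 [628. 330.]]
[0.51772316 0.00725287 0.075     ]
t 2.15 pos [ 0.4905 -0.0219  0.2203] F [-0.75  0.1  -0.01] q [-0.09 -0.1   1.97 -0.    1.27  0.04] width 0.0
units [0.0651 0.0464 0.2905]
turn [-0.0006  0.0011 -0.0361]
```

View pics/w1.png

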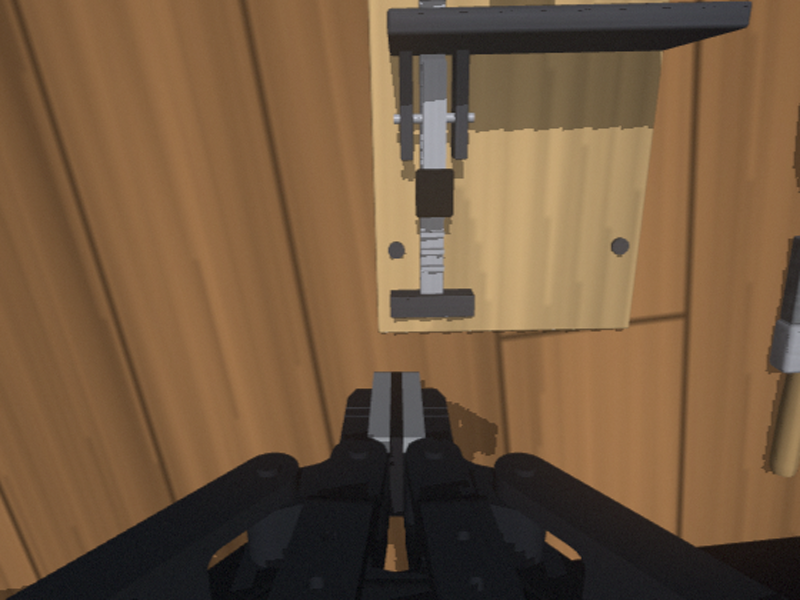

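Emit:
{"api": "step_arm", "payload": {"series": [{"x": 0.07,"y": 0.048,"z": 0.1,"ax": 0,"ay": 0,"az": -0.036,"grip": 1},{"x": 0.07,"y": 0.048,"z": 0.2,"ax": 0,"ay": 0,"az": -0.036,"grip": 1},{"x": 0.07,"y": 0.048,"z": 0.29,"ax": 0,"ay": 0,"az": -0.036,"grip": 1},{"x": 0.07,"y": 0.048,"z": 0.3,"ax": 0,"ay": 0,"az": -0.036,"grip": 1},{"x": 0.07,"y": 0.048,"z": 0.31,"ax": 0,"ay": 0,"az": -0.036,"grip": 1},{"x": 0.07,"y": 0.048,"z": 0.31,"ax": 0,"ay": 0,"az": -0.036,"grip": 1}]}}

```text
time: 2.75
tool_pos: [0.52, 0.0106, 0.0666]
tcp_rot: [2.343, 2.091, 0.001]
wrist_force: [0.5, 0.9, 0.5]
width: -0.001
grip_force: 0.0
```

```bash
python3 - <<'E'
from h import *
from workcell import imaging
rel([.519,.0095,.039],1.456)
d=imaging.read_camera("wrist")
cv2.imwrite("pics/w2.png",cv2.resize(d["img"][:,:,::-1],(800,600),interpolation=cv2.INTER_CUBIC))
E
```

```text
t 2.75 pos [0.52   0.0106 0.0666] F [0.45 0.89 0.47] q [-0.03  0.11  2.07 -0.    0.96  0.09] width -0.0
units [-0.0024 -0.0018  0.0552]
turn [ 0.0027 -0.      0.002 ]
```

View pics/w2.png

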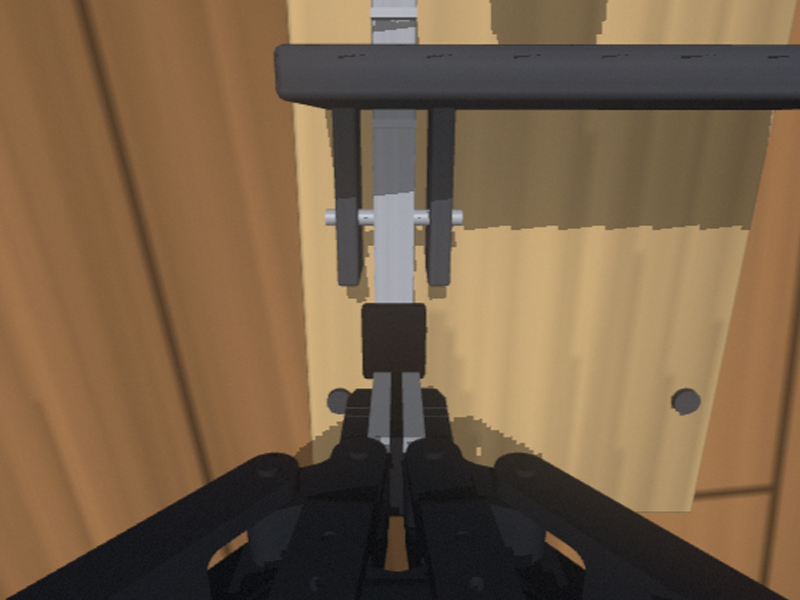

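```bash
python3 - <<'E'
from h import *
from workcell import imaging,bot
d=imaging.read_camera("wrist");t=bot.read_state()["tool_pos"]
u=np.array([.115,.993,0]);
print(proj(d,[t,[t[0],t[1],.05],t+.011*u,[.52,.0106,.05],np.r_[t[:2],.05]+.011*u,np.r_[t[:2],.05]-.011*u])*800/560)
E
```

```text
[[396.27337054 368.90735476]
 [396.09774358 347.29183794]
 [396.32431965 338.98487399]
 [392.18475458 348.29236731]
 [396.14105702 319.66678454]
 [396.05589723 373.98118758]]
```

Emit:
{"api": "step_arm", "payload": {"series": [{"x": 0,"y": 0,"z": 0.015,"ax": 0,"ay": 0,"az": 0,"grip": 1},{"x": 0,"y": 0,"z": 0.025,"ax": 0,"ay": 0,"az": 0,"grip": 1},{"x": 0,"y": 0,"z": 0.031,"ax": 0,"ay": 0,"az": 0,"grip": 1},{"x": 0,"y": 0,"z": 0.036,"ax": 0,"ay": 0,"az": 0,"grip": 1},{"x": 0,"y": 0,"z": 0.04,"ax": 0,"ay": 0,"az": 0,"grip": 1},{"x": 0,"y": 0,"z": 0.044,"ax": 0,"ay": 0,"az": 0,"grip": 1},{"x": 0,"y": 0,"z": 0.044,"ax": 0,"ay": 0,"az": 0,"grip": 1}]}}

```text
time: 3.55
tool_pos: [0.5188, 0.0115, 0.043]
tcp_rot: [-2.342, -2.093, 0.001]
wrist_force: [-0.0, -0.6, 0.3]
width: 0.002
grip_force: 0.0
```

Emit:
{"api": "step_arm", "payload": {"series": [{"x": 0,"y": 0,"z": 0.002,"ax": 0,"ay": 0,"az": 0,"grip": 1},{"x": 0,"y": 0,"z": 0.004,"ax": 0,"ay": 0,"az": 0,"grip": 1}]}}

```text
time: 3.75
tool_pos: [0.5192, 0.0115, 0.0415]
tcp_rot: [2.343, 2.093, 0.0]
wrist_force: [0.2, -0.2, 0.2]
width: 0.003
grip_force: 0.0
```

Emit:
{"api": "step_arm", "payload": {"series": [{"x": 0,"y": 0,"z": 0.002,"ax": 0,"ay": 0,"az": 0,"grip": 1},{"x": 0,"y": 0,"z": 0.004,"ax": 0,"ay": 0,"az": 0,"grip": 1}]}}

```text
time: 3.95
tool_pos: [0.5191, 0.0115, 0.0394]
tcp_rot: [2.343, 2.093, 0.0]
wrist_force: [0.1, -0.5, -0.1]
width: -0.004
grip_force: 0.0
```

```bash
python3 - <<'E'
from h import *
from workcell import imaging,bot
d=imaging.read_camera("wrist");e=imaging.read_camera("scene")
a=cv2.resize(d["img"][90:330,150:420,::-1],(450,400),interpolation=cv2.INTER_CUBIC)
b=cv2.resize(e["img"][170:290,245:350,::-1],(350,400),interpolation=cv2.INTER_CUBIC)
cv2.imwrite("pics/w3.png",np.hstack([a,b]));print(bot.read_state()["tool_pos"],bot.read_state()["wrist_force"])
E
```

```text
[0.5189571  0.01144964 0.03924801] [-0.8756482   0.44275247  0.55470203]
```

View pics/w3.png

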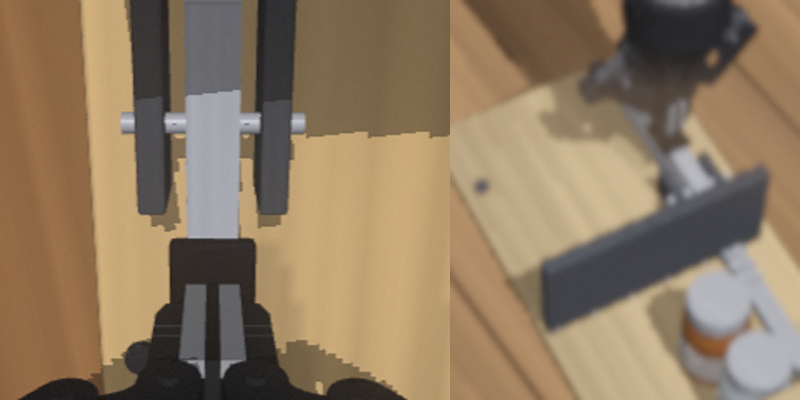

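```bash
python3 - <<'E'
from h import *
from workcell import imaging,bot
d=imaging.read_camera("wrist");t=bot.read_state()["tool_pos"]
p=[0.5716757,0.08215603,-0.11501596]
y=.0195
L=[(-.057,y-.08,.05),(-.033,y-.08,.05),(-.057,y-.08,.0434),(-.033,y-.08,.0434),(-.045,y-.05,.035),(-.045,y-.05,.04),(-.025,y-.087,.042),(-.065,y-.087,.042)]
q=proj(d,world(p,L));print(((q-[150,90])/.6).round(0))
u=np.array([.115,.993,0]);print((proj(d,[t,t+.011*u,t-.011*u])-[150,90])/.6)
# pads' face edges
E
```

```text
[[163. 244.]
 [253. 244.]
 [165. 235.]
 [251. 235.]
 [208. 123.]
 [208. 126.]
 [279. 256.]
 [138. 256.]]
[[210.79435484 280.25784165]
 [210.86503251 245.4478991 ]
 [210.7262925  313.7796917 ]]
```

Emit:
{"api": "step_arm", "payload": {"series": [{"x": 0,"y": 0,"z": 0.003,"ax": 0,"ay": 0,"az": 0,"grip": 1},{"x": 0,"y": 0,"z": 0.006,"ax": 0,"ay": 0,"az": 0,"grip": 1}]}}

```text
time: 4.3
tool_pos: [0.5192, 0.0114, 0.0364]
tcp_rot: [2.343, 2.093, 0.0]
wrist_force: [0.8, -0.2, -0.2]
width: 0.002
grip_force: 0.0
```

Emit:
{"api": "step_arm", "payload": {"series": [{"x": 0,"y": 0,"z": 0.003,"ax": 0,"ay": 0,"az": 0,"grip": 1},{"x": 0,"y": 0,"z": 0.005,"ax": 0,"ay": 0,"az": 0,"grip": 1}]}}

```text
time: 4.5
tool_pos: [0.519, 0.0115, 0.0337]
tcp_rot: [-2.343, -2.093, 0.0]
wrist_force: [0.1, -0.1, -0.9]
width: 0.002
grip_force: 0.0
```

```bash
python3 - <<'E'
from h import *
from workcell import imaging,bot
t=bot.read_state()["tool_pos"];u=np.array([.115,.993,0])
p=[0.5716757,0.08215603,-0.11501596];y=.0195
out=[]
for n,(r0,r1,c0,c1) in {"scene":(165,245,270,350),"wrist":(170,310,210,350)}.items():
    d=imaging.read_camera(n);pickle.dump(d,open(n+"2.pkl","wb"))
    k=400/(c1-c0)
    a=cv2.resize(d["img"][r0:r1,c0:c1,::-1],(400,400),interpolation=cv2.INTER_CUBIC)
    a=cv2.convertScaleAbs(a,alpha=1.8,beta=25)
    q=(proj(d,np.vstack([t,t+.011*u,t-.011*u,world(p,[(-.045,y-.095,.05),(-.057,y-.08,.05),(-.057,y-.11,.05),(-.033,y-.11,.05),(-.033,y-.08,.05)])]))-[c0,r0])*k
    for i,z in enumerate(q): cv2.circle(a,tuple(int(v) for v in z),2,[(0,0,255),(0,255,255),(0,255,0)][min(i,2)] if i<3 else (255,100,255),-1)
    out.append(a)
cv2.imwrite("pics/w4.png",np.hstack(out))
E
```

```text
(no output)
```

View pics/w4.png

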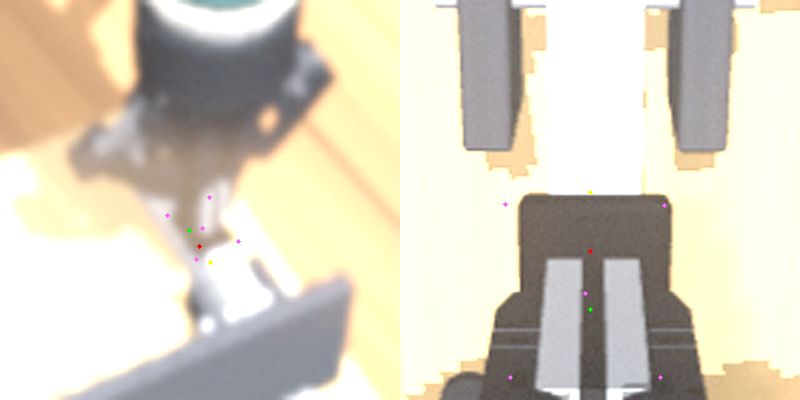

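```bash
python3 - <<'E'
from h import *
p=[0.5716757,0.08215603,-0.11501596];y=.0195
for f in ("wrist","wrist2"):
    d=pickle.load(open(f+".pkl","rb"))
    W=world(p,[(-.057,y-.08,.05),(-.033,y-.08,.05),(-.057,y-.08,.0434),(-.057,y-.05,.04)])
    print(d["fx"],(d["R"]@W.T+d["t"][:,None])[2], proj(d,W)*800/560, -d["R"].T@d["t"])
E
```

```text
370.5437201120074 [0.3261178  0.32594634 0.33239227 0.32632162] [[413.09816007 169.46241031]
 [452.07722399 168.7207204 ]
 [412.78718047 168.57406214]
 [412.20058686 118.2522001 ]] [0.50171228 0.05726876 0.38405866]
370.5437201120074 [0.16005242 0.16003756 0.16632843 0.16027761] [[352.95095035 345.21621662]
 [432.33031836 345.41009338]
 [354.59696937 336.82547173]
 [353.2606068  240.70835998]] [0.52839314 0.09064232 0.19749026]
```

Emit:
{"api": "step_arm", "payload": {"series": [{"x": 0,"y": 0,"z": -0.063,"ax": 0,"ay": 0,"az": 0,"grip": 1},{"x": 0,"y": 0,"z": -0.063,"ax": 0,"ay": 0,"az": 0,"grip": 1},{"x": 0,"y": 0,"z": -0.063,"ax": 0,"ay": 0,"az": 0,"grip": 1}]}}

```text
time: 4.9
tool_pos: [0.5201, 0.0114, 0.0663]
tcp_rot: [2.341, 2.092, 0.003]
wrist_force: [-0.3, -0.1, -1.1]
width: 0.001
grip_force: 0.0
```

```bash
python3 - <<'E'
from h import *
from workcell import imaging,bot
print(bot.read_state()["tool_pos"])
d=imaging.read_camera("wrist");pickle.dump(d,open("wrist3.pkl","wb"))
p=[0.5716757,0.08215603,-0.11501596];y=.0195
print(proj(d,world(p,[(-.057,y-.08,.05),(-.033,y-.08,.05),(-.057,y-.08,.0434),(-.033,y-.08,.0434),(-.033,y-.11,.05),(-.033,y-.11,.0368)]))*800/560)
a=cv2.imread("pics/w2.png");b=cv2.resize(d["img"][:,:,::-1],(800,600),interpolation=cv2.INTER_CUBIC)
o=[cv2.convertScaleAbs(cv2.resize(i[200:450,310:510],(400,500),interpolation=cv2.INTER_CUBIC),alpha=1.8,beta=25) for i in(a,b)]
cv2.imwrite("pics/w5.png",np.hstack(o))
E
```

```text
[0.52010647 0.01143181 0.06631015]
[[356.48238201 309.32948543]
 [422.92141876 309.42577454]
 [357.70596942 303.40677155]
 [422.0335293  303.50151765]
 [421.50332843 384.07668123]
 [419.94071344 368.69511746]]
```

View pics/w5.png

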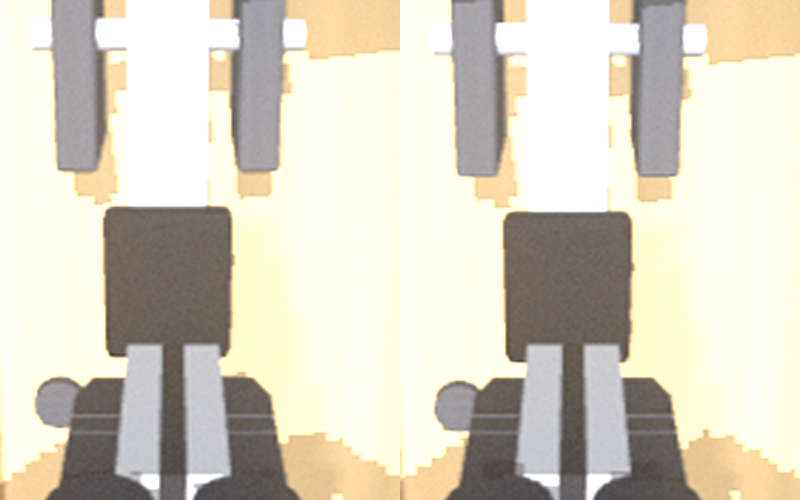

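Emit:
{"api": "step_arm", "payload": {"series": [{"x": 0,"y": 0,"z": 0.05,"ax": 0,"ay": 0,"az": 0,"grip": 1},{"x": 0,"y": 0,"z": 0.063,"ax": 0,"ay": 0,"az": 0,"grip": 1},{"x": 0,"y": 0,"z": 0.067,"ax": 0,"ay": 0,"az": 0,"grip": 1},{"x": 0,"y": 0,"z": 0.071,"ax": 0,"ay": 0,"az": 0,"grip": 1}]}}

```text
time: 5.35
tool_pos: [0.5186, 0.0115, 0.0294]
tcp_rot: [-2.342, -2.093, 0.001]
wrist_force: [1.1, -0.1, 0.0]
width: -0.002
grip_force: 0.0
```

Emit:
{"api": "step_arm", "payload": {"series": [{"x": 0,"y": 0,"z": 0.004,"ax": 0,"ay": 0,"az": 0,"grip": 1},{"x": 0,"y": 0,"z": 0.008,"ax": 0,"ay": 0,"az": 0,"grip": 1}]}}

```text
time: 5.55
tool_pos: [0.5196, 0.011, 0.027]
tcp_rot: [2.342, 2.093, -0.0]
wrist_force: [-3.8, -2.8, 8.9]
width: 0.003
grip_force: 4.5
```

Emit:
{"api": "step_arm", "payload": {"series": [{"x": 0,"y": 0,"z": 0.003,"ax": 0,"ay": 0,"az": 0,"grip": 1},{"x": 0,"y": 0,"z": 0.006,"ax": 0,"ay": 0,"az": 0,"grip": 1}]}}

```text
time: 5.75
tool_pos: [0.5196, 0.0101, 0.0247]
tcp_rot: [2.34, 2.093, -0.002]
wrist_force: [-5.1, -6.1, 9.9]
width: 0.006
grip_force: 5.8
```

Emit:
{"api": "step_arm", "payload": {"series": [{"x": 0,"y": 0,"z": 0.004,"ax": 0,"ay": 0,"az": 0,"grip": 1},{"x": 0,"y": 0,"z": 0.006,"ax": 0,"ay": 0,"az": 0,"grip": 1}]}}

```text
time: 5.95
tool_pos: [0.5197, 0.0106, 0.0212]
tcp_rot: [2.341, 2.092, 0.0]
wrist_force: [-3.0, -2.5, 3.0]
width: -0.001
grip_force: 2.3
```

```bash
python3 - <<'E'
from h import *
from workcell import imaging,bot
s=bot.read_state();t=s["tool_pos"];print(t,s["wrist_force"],s["torque"])
p=[0.5716757,0.08215603,-0.11501596];y=.0195
out=[]
for n,(r0,r1,c0,c1) in {"scene":(165,245,270,350),"wrist":(150,310,200,360)}.items():
    d=imaging.read_camera(n);pickle.dump(d,open(n+"4.pkl","wb"))
    k=400/(c1-c0)
    a=cv2.resize(d["img"][r0:r1,c0:c1,::-1],(400,400),interpolation=cv2.INTER_CUBIC)
    out.append(cv2.convertScaleAbs(a,alpha=1.2 if n=="scene" else 1.8,beta=25))
    print((proj(d,world(p,[(-.057,y-.08,.05),(-.033,y-.08,.05),(-.057,y-.08,.0434),(-.033,y-.08,.0434)]))-[c0,r0])*k)
cv2.imwrite("pics/w6.png",np.hstack(out))
E
```

```text
[0.51971171 0.01063268 0.02119885] [-2.9742414  -2.45141632  3.04879502] [-0.35355565  0.34077945  0.03853393]
[[238.88135133 241.25269255]
 [196.28991753 259.61820858]
 [238.2110704  248.92455076]
 [195.79834277 267.25089665]]
[[105.98599571 257.86438654]
 [256.37125676 258.1353187 ]
 [109.49891043 240.820482  ]
 [253.76128298 241.08335966]]
```

View pics/w6.png

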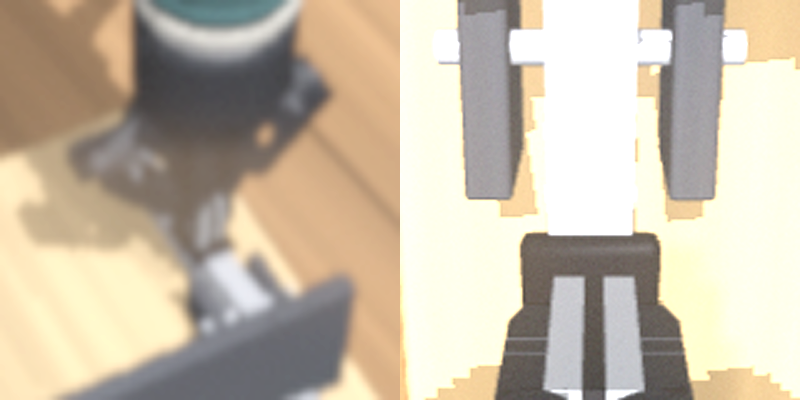

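Emit:
{"api": "step_arm", "payload": {"series": [{"x": 0,"y": 0,"z": 0.003,"ax": 0,"ay": 0,"az": 0,"grip": 1},{"x": 0,"y": 0,"z": 0.006,"ax": 0,"ay": 0,"az": 0,"grip": 1}]}}

```text
time: 6.25
tool_pos: [0.52, 0.0114, 0.0186]
tcp_rot: [2.342, 2.093, 0.001]
wrist_force: [-7.1, -2.5, 21.0]
width: 0.003
grip_force: 10.7
```

Emit:
{"api": "step_arm", "payload": {"series": [{"x": 0,"y": 0,"z": 0.003,"ax": 0,"ay": 0,"az": 0,"grip": 1},{"x": 0,"y": 0,"z": 0.005,"ax": 0,"ay": 0,"az": 0,"grip": 1}]}}

```text
time: 6.45
tool_pos: [0.5203, 0.0117, 0.0181]
tcp_rot: [2.342, 2.093, 0.001]
wrist_force: [-12.3, -0.3, 33.3]
width: 0.002
grip_force: 16.5
```

Emit:
{"api": "step_arm", "payload": {"series": [{"x": 0,"y": 0,"z": 0,"ax": 0,"ay": 0,"az": 0,"grip": 1},{"x": 0,"y": 0,"z": -0.02,"ax": 0,"ay": 0,"az": 0,"grip": 1},{"x": 0,"y": 0,"z": -0.1,"ax": 0,"ay": 0,"az": 0,"grip": 1},{"x": 0,"y": 0,"z": -0.2,"ax": 0,"ay": 0,"az": 0,"grip": 1},{"x": 0,"y": 0,"z": -0.28,"ax": 0,"ay": 0,"az": 0,"grip": 1},{"x": 0,"y": 0,"z": -0.28,"ax": 0,"ay": 0,"az": 0,"grip": 1}]}}

```text
time: 7.05
tool_pos: [0.5245, 0.0119, 0.1615]
tcp_rot: [2.336, 2.087, 0.016]
wrist_force: [0.3, 0.1, -0.5]
width: -0.002
grip_force: 0.0
```

```bash
python3 - <<'E'
from h import *
from workcell import imaging
p=[0.5716757,0.08215603,-0.11501596];y=.0195
P=world(p,[(.082,y+.037,.155)])[0];print(P);rel(P,1.456)
d=imaging.read_camera("wrist")
q=proj(d,world(p,[(-.057,y-.08,.05),(-.033,y-.08,.05),(-.057,y-.08,.0434),(-.033,y-.08,.0434),(-.033,y-.11,.05),(-.033,y-.11,.0368)]));print(q)
g=cv2.cvtColor(d["img"],cv2.COLOR_RGB2GRAY)
c=int(q[0,0]+5);print("dark rows",[r for r in range(100,260) if g[r,c]<50])
r=int(q[:,1].mean());print("dark cols",[k for k in range(200,350) if g[r,k]<50])
E
```

```text
[0.65961801 0.1288722  0.155     ]
t 7.05 pos [0.5245 0.0119 0.1615] F [ 0.27  0.07 -0.54] q [-0.03  0.01  1.99  0.    1.14  0.09] width -0.0
units [0.2628 0.242  0.0168]
turn [ 0.0256 -0.0038  0.0046]
[[250.86639789 176.08193791]
 [282.40318807 176.05845011]
 [251.33070301 174.13650637]
 [282.18056657 174.11558039]
 [282.15107592 213.31771059]
 [281.73895855 208.09091416]]
dark rows [173, 174, 175, 176, 177, 178, 179, 180, 181, 182, 183, 184, 185, 186, 187, 188, 189, 190, 191, 192, 193, 194, 195, 196, 197, 198, 199, 200, 201, 202, 203, 204]
dark cols [255, 256, 257, 258, 259, 260, 261, 262, 263, 264, 265, 266, 267, 268, 270, 271, 272, 273, 274, 275, 276, 277, 278, 279, 281, 282]
```

Emit:
{"api": "step_arm", "payload": {"series": [{"x": 0.263,"y": 0.242,"z": 0,"ax": 0,"ay": 0,"az": 0,"grip": 1},{"x": 0.263,"y": 0.242,"z": 0,"ax": 0,"ay": 0,"az": 0,"grip": 1},{"x": 0.263,"y": 0.242,"z": 0,"ax": 0,"ay": 0,"az": 0,"grip": 1},{"x": 0.263,"y": 0.242,"z": 0,"ax": 0,"ay": 0,"az": 0,"grip": 1},{"x": 0.263,"y": 0.242,"z": 0,"ax": 0,"ay": 0,"az": 0,"grip": 1},{"x": 0.263,"y": 0.242,"z": 0,"ax": 0,"ay": 0,"az": 0,"grip": 1},{"x": 0.263,"y": 0.242,"z": 0,"ax": 0,"ay": 0,"az": 0,"grip": 1}]}}

```text
time: 7.8
tool_pos: [0.6524, 0.1279, 0.1526]
tcp_rot: [-2.342, -2.092, 0.004]
wrist_force: [0.1, 0.4, 0.0]
width: 0.0
grip_force: 0.0
```

```bash
python3 - <<'E'
from h import *
from workcell import imaging
p=[0.5716757,0.08215603,-0.11501596];y=.0195
P=world(p,[(.082,y+.037,.052)])[0];print(P);rel(P,1.456)
d=imaging.read_camera("scene");e=imaging.read_camera("wrist")
a=cv2.resize(d["img"][150:330,230:410,::-1],(400,400),interpolation=cv2.INTER_CUBIC)
b=cv2.resize(e["img"][:,:,::-1],(400,300))
cv2.imwrite("pics/w7.png",np.hstack([a,np.vstack([b,np.zeros((100,400,3),np.uint8)])]))
E
```

```text
[0.65961801 0.1288722  0.052     ]
t 7.8 pos [0.6524 0.1279 0.1526] F [0.12 0.42 0.02] q [ 0.16  0.29  1.68 -0.    1.18  0.27] width 0.0
units [0.0037 0.0147 0.2012]
turn [-0.006   0.0018  0.0039]
```

View pics/w7.png

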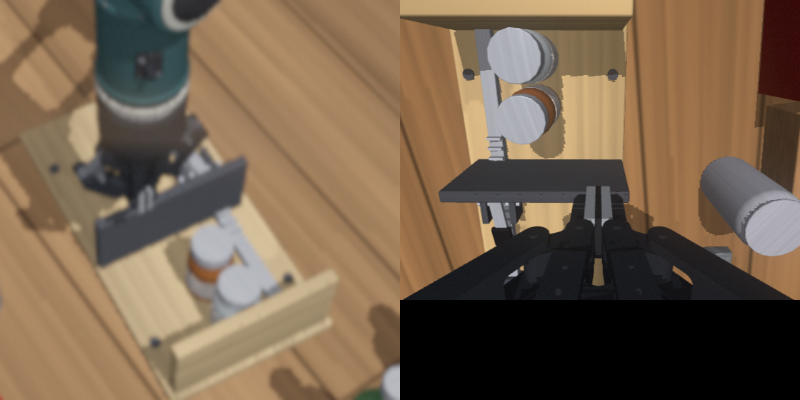

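```bash
python3 - <<'E'
from h import *
from workcell import imaging,bot
d=imaging.read_camera("wrist");t=bot.read_state()["tool_pos"];u=np.array([.115,.993,0]);v=np.array([.993,-.115,0])
b=np.r_[t[:2],.102]
print("descent at z102: centre,back edge,jar side",proj(d,[b,b-.011*u,b-.025*v])/1.4)
p=[0.5716757,0.08215603,-0.11501596];y=.0195
print(proj(d,world(p,[(.103,y,.102),(-.072,y,.102),(.103,y-.012,.102)]))/1.4)
E
```

```text
descent at z102: centre,back edge,jar side [[198.00741379 157.94608091]
 [197.98769354 169.66222016]
 [169.22322631 157.88388619]]
[[227.93888117 194.20499766]
 [ 35.60967498 193.7939831 ]
 [227.46642017 205.85670895]]
```

Emit:
{"api": "step_arm", "payload": {"series": [{"x": 0.004,"y": 0.012,"z": 0,"ax": 0,"ay": 0,"az": 0,"grip": 1},{"x": 0.004,"y": 0.012,"z": 0.08,"ax": 0,"ay": 0,"az": 0,"grip": 1},{"x": 0.004,"y": 0.012,"z": 0.14,"ax": 0,"ay": 0,"az": 0,"grip": 1},{"x": 0.004,"y": 0.012,"z": 0.19,"ax": 0,"ay": 0,"az": 0,"grip": 1},{"x": 0.004,"y": 0.012,"z": 0.2,"ax": 0,"ay": 0,"az": 0,"grip": 1},{"x": 0.004,"y": 0.012,"z": 0.2,"ax": 0,"ay": 0,"az": 0,"grip": 1}]}}

```text
time: 8.55
tool_pos: [0.6596, 0.1295, 0.0536]
tcp_rot: [-2.342, -2.092, 0.003]
wrist_force: [0.8, 0.2, -0.2]
width: 0.003
grip_force: 0.0
```

```bash
python3 - <<'E'
from h import *
p=[0.5716757,0.08215603,-0.11501596]
rel(world(p,[(.082,.0195-.13,.052)])[0],1.456)
E
```

```text
t 8.55 pos [0.6596 0.1295 0.0536] F [ 0.77  0.18 -0.16] q [0.16 0.39 1.74 0.   1.01 0.27] width 0.0
units [-0.3352 -0.0005  0.0033]
turn [-0.0036  0.001   0.0037]
```

Emit:
{"api": "step_arm", "payload": {"series": [{"x": -0.02,"y": 0,"z": 0,"ax": 0,"ay": 0,"az": 0,"grip": 1},{"x": -0.035,"y": 0,"z": 0,"ax": 0,"ay": 0,"az": 0,"grip": 1},{"x": -0.045,"y": 0,"z": 0,"ax": 0,"ay": 0,"az": 0,"grip": 1},{"x": -0.055,"y": 0,"z": 0,"ax": 0,"ay": 0,"az": 0,"grip": 1},{"x": -0.065,"y": 0,"z": 0,"ax": 0,"ay": 0,"az": 0,"grip": 1}]}}

```text
time: 9.05
tool_pos: [0.6577, 0.0978, 0.0558]
tcp_rot: [2.343, 2.092, 0.005]
wrist_force: [0.3, 3.0, 2.3]
width: 0.002
grip_force: 1.5
```

Emit:
{"api": "step_arm", "payload": {"series": [{"x": -0.01,"y": 0,"z": 0,"ax": 0,"ay": 0,"az": 0,"grip": 1},{"x": -0.02,"y": 0,"z": 0,"ax": 0,"ay": 0,"az": 0,"grip": 1}]}}

```text
time: 9.25
tool_pos: [0.656, 0.0876, 0.0549]
tcp_rot: [2.342, 2.093, 0.002]
wrist_force: [0.7, 2.7, 1.5]
width: -0.001
grip_force: 1.5
```

Emit:
{"api": "step_arm", "payload": {"series": [{"x": -0.012,"y": 0,"z": 0,"ax": 0,"ay": 0,"az": 0,"grip": 1},{"x": -0.024,"y": 0,"z": 0,"ax": 0,"ay": 0,"az": 0,"grip": 1},{"x": -0.036,"y": 0,"z": 0,"ax": 0,"ay": 0,"az": 0,"grip": 1},{"x": -0.048,"y": 0,"z": 0,"ax": 0,"ay": 0,"az": 0,"grip": 1},{"x": -0.06,"y": 0,"z": 0,"ax": 0,"ay": 0,"az": 0,"grip": 1},{"x": -0.072,"y": 0,"z": 0,"ax": 0,"ay": 0,"az": 0,"grip": 1},{"x": -0.084,"y": 0,"z": 0,"ax": 0,"ay": 0,"az": 0,"grip": 1},{"x": -0.096,"y": 0,"z": 0,"ax": 0,"ay": 0,"az": 0,"grip": 1},{"x": -0.1,"y": 0,"z": 0,"ax": 0,"ay": 0,"az": 0,"grip": 1}]}}

```text
time: 10.15
tool_pos: [0.6496, 0.0371, 0.0542]
tcp_rot: [-2.343, -2.093, 0.001]
wrist_force: [0.6, 2.1, 1.8]
width: 0.002
grip_force: 1.3
```

Emit:
{"api": "step_arm", "payload": {"series": [{"x": -0.01,"y": 0,"z": 0,"ax": 0,"ay": 0,"az": 0,"grip": 1},{"x": -0.02,"y": 0,"z": 0,"ax": 0,"ay": 0,"az": 0,"grip": 1},{"x": -0.03,"y": 0,"z": 0,"ax": 0,"ay": 0,"az": 0,"grip": 1}]}}

```text
time: 10.45
tool_pos: [0.648, 0.0227, 0.0543]
tcp_rot: [-2.342, -2.093, 0.0]
wrist_force: [1.7, 2.3, 1.4]
width: -0.004
grip_force: 1.4
```

Emit:
{"api": "step_arm", "payload": {"series": [{"x": -0.01,"y": 0,"z": 0,"ax": 0,"ay": 0,"az": 0,"grip": 1},{"x": -0.02,"y": 0,"z": 0,"ax": 0,"ay": 0,"az": 0,"grip": 1}]}}

```text
time: 10.65
tool_pos: [0.6468, 0.0127, 0.0543]
tcp_rot: [-2.343, -2.093, 0.001]
wrist_force: [0.5, 3.0, 0.9]
width: -0.001
grip_force: 1.4
```

Emit:
{"api": "step_arm", "payload": {"series": [{"x": -0.01,"y": 0,"z": 0,"ax": 0,"ay": 0,"az": 0,"grip": 1},{"x": -0.02,"y": 0,"z": 0,"ax": 0,"ay": 0,"az": 0,"grip": 1}]}}

```text
time: 10.85
tool_pos: [0.6469, 0.0124, 0.0545]
tcp_rot: [-2.34, -2.081, -0.019]
wrist_force: [5.4, 43.1, -1.8]
width: 0.003
grip_force: 22.1
```

Emit:
{"api": "step_arm", "payload": {"series": [{"x": -0.01,"y": 0,"z": 0,"ax": 0,"ay": 0,"az": 0,"grip": 1},{"x": -0.02,"y": 0,"z": 0,"ax": 0,"ay": 0,"az": 0,"grip": 1}]}}

```text
time: 11.05
tool_pos: [0.6469, 0.0126, 0.0547]
tcp_rot: [-2.335, -2.072, -0.037]
wrist_force: [10.1, 73.1, -3.8]
width: -0.0
grip_force: 36.9
```

Emit:
{"api": "step_arm", "payload": {"series": [{"x": -0.01,"y": 0,"z": 0,"ax": 0,"ay": 0,"az": 0,"grip": 1}]}}

```text
time: 11.15
tool_pos: [0.647, 0.0127, 0.0548]
tcp_rot: [-2.332, -2.069, -0.045]
wrist_force: [11.9, 86.9, -4.4]
width: -0.001
grip_force: 44.3
```

Emit:
{"api": "step_arm", "payload": {"series": [{"x": 0.03,"y": 0,"z": 0,"ax": 0,"ay": 0,"az": 0,"grip": 1},{"x": 0.06,"y": 0,"z": 0,"ax": 0,"ay": 0,"az": 0,"grip": 1},{"x": 0.09,"y": 0,"z": 0,"ax": 0,"ay": 0,"az": 0,"grip": 1},{"x": 0.1,"y": 0,"z": 0,"ax": 0,"ay": 0,"az": 0,"grip": 1},{"x": 0.1,"y": 0,"z": -0.08,"ax": 0,"ay": 0,"az": 0,"grip": 1},{"x": 0.1,"y": 0,"z": -0.18,"ax": 0,"ay": 0,"az": 0,"grip": 1},{"x": 0.1,"y": 0,"z": -0.28,"ax": 0,"ay": 0,"az": 0,"grip": 1},{"x": 0.1,"y": 0,"z": -0.3,"ax": 0,"ay": 0,"az": 0,"grip": 1},{"x": 0.1,"y": 0,"z": -0.3,"ax": 0,"ay": 0,"az": 0,"grip": 1}]}}

```text
time: 12.05
tool_pos: [0.6521, 0.0365, 0.2083]
tcp_rot: [2.341, 2.088, 0.007]
wrist_force: [0.7, 0.2, -0.5]
width: -0.0
grip_force: 0.0
```

```bash
python3 - <<'E'
from h import *
from workcell import imaging
p=[0.5716757,0.08215603,-0.11501596]
d=imaging.read_camera("wrist")
g=cv2.cvtColor(d["img"],cv2.COLOR_RGB2GRAY)
for tr in (.085,.091):
  y=.0195-tr; print(tr,proj(d,world(p,[(.0,y,.102),(0,y-.012,.102),(-.045,y-.08,.05),(-.045,y-.11,.05),(-.045,y-.08,.0434),(-.045,y-.11,.0368)])).round(0).tolist())
s=imaging.read_camera("scene")
a=pickle.load(open("scene.pkl","rb"))["img"]; f=cv2.absdiff(a,s["img"]).max(2)
for n,P in {"jars":(0,.08),"all":(0,0)}.items(): pass
y=.0195-.091
q=proj(s,world(p,[(.103,y,.102),(-.072,y,.102)]));print("scene plate",q)
def col(c):return [int(v) for v in g[100:260:4,c]]
c=int(proj(d,world(p,[(0,y,.102)]))[0,0]);print(c,col(c))
rel([.6,.1,.2])
E
```

```text
0.085 [[167.0, 232.0], [169.0, 246.0], [143.0, 288.0], [147.0, 315.0], [146.0, 285.0], [151.0, 307.0]]
0.091 [[168.0, 239.0], [169.0, 253.0], [144.0, 294.0], [147.0, 320.0], [146.0, 290.0], [151.0, 312.0]]
scene plate [[256.2483085  222.84519622]
 [322.0565078  195.11871679]]
167 [177, 177, 175, 175, 176, 176, 173, 173, 175, 174, 173, 174, 173, 174, 174, 173, 173, 174, 174, 173, 173, 173, 173, 172, 172, 170, 170, 60, 57, 59, 55, 53, 55, 53, 53, 74, 76, 74, 41, 37]
t 12.15 pos [0.6489 0.0369 0.203 ] F [ 0.62  0.06 -0.52] q [ 0.02  0.22  1.67 -0.    1.25  0.13] width 0.0
units [ 0.1144 -0.1116  0.0061]
```

```bash
python3 -c "
from workcell import bot
print(bot.finish_job())"
```

```text
the job is handed in; nothing more can be done
None
```

I pressed the release pad to its hard stop and a camera check showed it stayed down. I then pushed the jaw about 91 mm until it stopped hard, backed the arm clear of everything, and handed the job in; the hand-in gave no verdict, and I didn't re-measure the jars or other loose things at the end.

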